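# Close a slip-casting mould in the mould clamp and tighten it four clicks

## Robot

A 7-joint arm with a two-finger parallel gripper is mounted at the origin on the work surface. World frame = base frame: x ahead of the robot, y to its left, z up, the work surface at z = 0. Lengths are in m, angles in rad, forces in N, time in s.
With the tool pointing down it reaches from about 0.35 to 0.9 m from the base axis. Payload 8.1 kg.
Tool frame: the origin (TCP) lies between the finger pads; the fingertips stand ahead of it and the grasp point (between the pads) is the TCP (arm.nose_length is the z of the fingertips in the tool frame, in m); z points along the fingers, y is the line along which they close (so a half turn about z gives the same grasp; the last joint's range is limited). The gripper opens to 92 mm and grips with 3 to 60 N. Pads are 19 mm wide; open, the fingers measure 130 mm over their backs; the gripper's body (75 mm by 190 mm) begins 47 mm behind the grasp point.
Start: joints at [-1.433, 0.434, 0.025, 1.573, -0.012, 1.134, -0.075], TCP at [0.149, 0.607, 0.246] pointing down, gripper open.
Joint ranges: [-2.62, 2.62], [-0.44, 2.09], [-1.27, 1.32], [0.08, 2.57], [-1.32, 4.46], [0.12, 2], [-2.74, 2.74]. Speed limits (rad/s): [2.22, 2.22, 3.01, 3.01, 3.14, 3.14, 3.14].

## Interface

Orientations are given as a rotation vector (axis times angle).
In Python, from cell import sensors, optics, arm gives the robot as it stands.
- The arm moves only by the tool arm_command, never from a script. Its argument "deltas" is one flat list of numbers, 7 for each row, row after row: the turn, a rotation vector about the world's x, y, z as a fraction of full scale, then the shift along the world's x, y, z as a fraction of full scale, then the finger opening in mm, from 0 to 91.8. In form: [wx, wy, wz, dx, dy, dz, fingers, wx, wy, wz, dx, dy, dz, fingers, ...]. A call has 1 to 20 rows; each row is the pose to reach, as a shift and turn from the pose commanded when the call began; what a row does not reach only later rows make up. Full scale, the value 1, is 1 m for a shift and 90 degrees for a turn. A row lasts 1/10 s, in which the tool goes at most 50 mm and 8.59 degrees, less where a joint would pass 70% of its speed; a pose out of reach is approached as far as the arm can. A call with a number of a shift or a turn outside -1 to 1 is refused whole. A call with a gripper value outside its range is refused whole. The fingers move at their own pace and stop on an object; "force" is the grip in N (left out, the last holds). Time passes only in rows, so rows that repeat a pose let the fingers close. It gives the time, the measured TCP pose, the force, the opening and the grip force at its end, in the units of the state.
- sensors.observe(): the state, without advancing time (a new reading comes with each control period).
- optics.get_image(name): name is "scene" or "side" or "wrist"; returns the picture (400x640x3 uint8, blue, green, red); there is no depth.
- optics.calibration(name): a dict with "camera_matrix" (3x3 intrinsics, pixels), "D" ([k1, k2, p1, p2, k3] as OpenCV has them; the pictures are not rectified), "rvec" (rotation vector, rad) and "tvec" (3), from world to camera coordinates, as OpenCV has them. Camera axes: x right, y down, z forward; pixel columns grow to the right and rows downward; lengths in m; the calibration is good to about 2 mm. A picture is of the moment at which its call begins: read the wrist's pose just before it. calibration takes no time and is no camera call; for the wrist camera it gives the pose at the moment of the call.
- arm.sign_off(): hands the job in; it is judged then, once.
The state is a dict: "clock": time; "joints": joint angles; "dq": joint speeds; "joint_efforts": joint torques, N m; "position": TCP position; "ee_rot": TCP orientation; "force": force on the tool from outside, world axes, zero at the start; "ft_torque": the same for the moment, N m; "width": opening from 0.0 (shut) to 1.0 (fully open); "gripper_force": force on a finger pad.
Only numpy, scipy, OpenCV 4.12 (cv2) and the standard library are available. Lean on these libraries where they do the work, as an engineer would, in place of code of your own. Each camera call takes 0.05 s, during which the arm holds its last target. There are 200 camera calls.

## Task

Get the two-part plaster mould ready for pouring: push the clamp's tailstock along its bars by the knob until the mould is shut and sits snugly between the jaw and the ram's pressure pad, both halves left standing. Then pull the ratchet lever over, away from the mould, exactly four clicks as felt from its slack, never a fifth (that cracks the plaster), and finish while still gripping the lever's crossbar there at the fourth click. Leave the jug, the beaker and the modelling tool alone.

Things in the scene. Friction and masses are not known exactly. Their poses are not given: they have to be found in the camera images.
- knob (a point): centre of the tailstock's black upright knob, a cylinder 28 mm in diameter, 36 mm high, 132 mm above the table; free all round, the jaw's plate ends 30 mm lower. The tailstock is the grey crosshead on two level steel bars; it slides stiffly (about 10 N, some 15 N when it pushes the mould too) and stays where it is left
- jaw (a point): centre of the tailstock's rubber jaw face, 45 mm from the knob's axis towards the mould. Its x axis points from the ratchet head to the tailstock along the bars, so the tailstock closes towards -x
- tailstock (a joint): slide of the tailstock in m, 0 far from the mould, growing as it moves towards the mould and the ratchet head; it has more travel than is needed
- mould_a: plaster mould half next to the ratchet head, a loose block 50 mm thick along the bars, 100 mm wide and 110 mm high, 0.36 to 0.54 kg, standing on the clamp's bed 12 mm above the table between two low guide strips. Origin: centre of its underside; its x axis points to its seam face, 25 mm off, towards the other half
- mould_b: the other plaster half, next to the tailstock, same size; its x axis points to its seam face, 25 mm off, towards mould_a. The seam is shut when the two origins are 50 mm apart. At the start there is a gap of 8 to 22 mm at the seam
- pad: rubber-faced pressure pad, 64 mm square, at the end of the ram on the ratchet head; origin at the centre of its face, x axis towards the mould. It is sprung (0.7 N per mm, up to 14 mm) and gives way a little when the mould is pushed against it; the lever drives it 1.4 mm forward per click
- crossbar: the lever's grip: a level bar with a turning rubber sleeve, 22 mm in diameter and 104 mm long, between the two side arms of the lever, square to the bars. Origin at its middle, 150 mm from the lever's pivot axis
- lever_pivot (a point): middle of the lever's level pivot axis, in the ratchet head, 80 mm above the table. Its x axis points along the bars towards the mould and tailstock, its z axis up; the crossbar moves on a circle of 150 mm radius about it
- lever (a joint): lever angle in rad: 0 upright, negative leaning to the mould, positive pulled over away from it (crossbar at -x of the pivot). It starts slack, -0.32 to -0.14. A spring pawl clicks over teeth 0.20 rad apart: the pull at the crossbar is small in the slack, rises to some 6 to 10 N up each tooth and drops by 6 N or more at the click. The pawl seats at 0.15 (first click), 0.35, ... and cannot go back
- jug: bystander: white jug with a handle, 90 mm across and 150 mm high, on the table beyond the clamp; origin at its underside
- beaker: bystander: terracotta beaker, 72 mm across, 85 mm high, on the table beyond the clamp; origin at its underside
- modelling_tool: bystander: wooden modelling tool, 160 mm long and 12 mm thick, lying on the table beyond the clamp
Mind the look-alikes: they are no part of the job. What is shaped like the mould_a but blue, purple or red is not meant.

How it is judged:
On the way, in this order (a step that is already met when the one before it is completed fails the run):
1. the tailstock is pushed home: the seam is shut to 2.5 mm, the jaw and the pad are within 2.5 mm of the mould, the lever not yet at its first click (horizontal distance between mould_a and mould_b below 0.0525 m and horizontal distance between jaw and mould_b below 0.0275 m and horizontal distance between pad and mould_a below 0.0275 m and value of joint lever below 0.1 rad), for 0.2 s.
2. the lever is past its fourth click (value of joint lever above 0.7 rad), for 0.2 s.
At the end, for the whole second after the job is handed in: the lever rests at its fourth click (0.70 to 0.90 rad) with the fingers still pressing on its crossbar (over 1 N), the pad presses the mould (over 1.5 N), the seam is shut to 2.5 mm, the jaw is within 2.5 mm of the mould, and both halves stand upright (value of joint lever between 0.7 and 0.9 rad and contact force between the fingers and crossbar above 1 N and contact force between pad and mould_a above 1.5 N and horizontal distance between mould_a and mould_b below 0.0525 m and horizontal distance between jaw and mould_b below 0.0275 m and angle between each of mould_a, mould_b's own z axis and vertical below 0.05 rad); the arm keeps its last pose, push and grip.
It fails at once if the lever is pulled to a fifth click (value of joint lever above 0.93 rad).
It fails at once if a mould half is tipped or lifted (angle between any of mould_a, mould_b's own z axis and vertical above 0.2 rad or height (world z) of any of mould_a, mould_b above 0.025 m).
It fails at once if the jug, the beaker or the modelling tool is disturbed (distance of any of jug, beaker, modelling_tool from where it was at the start of the episode above 0.02 m).
It also fails if it takes over 72 s, if anything falls off the work surface, if the arm or the gripper's body presses on something with over 40 N, if the wrist force passes 120 N, or if a joint passes its speed limit or range.

## Working session

There is one attempt and no reset: what is moved stays moved. The work goes in short steps, Python scripts to look and compute and a tool call to move; the robot and the scene stay as the last step left them, time stands still between calls to the robot, and variables do not carry over. Pictures are saved under pics/ and viewed, at most 10 in all, crops included, and the job is handed in when it is done.

Besides the shell and the picture viewer there is one more tool, called after "Call:" in YAML: its name, and indented under it one key for each argument. arm_command: Moves the arm, as the interface text tells. Its arguments: {"type":"object","properties":{"deltas":{"type":"array","items":{"type":"number"}},"force":{"type":"number"}},"required":["deltas"]}

```bash
mkdir -p pics
cat > h.py <<'E'
import numpy as np, cv2
from cell import sensors, optics, arm
def ray(name,px,cal=None):
    c=cal or optics.calibration(name)
    K=np.array(c["camera_matrix"],float);D=np.array(c["D"],float)
    R=cv2.Rodrigues(np.array(c["rvec"],float))[0];t=np.array(c["tvec"],float).ravel()
    n=cv2.undistortPoints(np.array([[px]],float),K,D).ravel()
    d=R.T@np.array([n[0],n[1],1]);return -R.T@t,d/np.linalg.norm(d)
def onz(name,px,z,cal=None):
    o,d=ray(name,px,cal);return o+d*(z-o[2])/d[2]
def tri(a,b):
    A=np.zeros((3,3));v=np.zeros(3)
    for o,d in(a,b):
        M=np.eye(3)-np.outer(d,d);A+=M;v+=M@o
    p=np.linalg.solve(A,v);return p,[np.linalg.norm(np.cross(p-o,d)) for o,d in(a,b)]
def proj(name,P):
    c=optics.calibration(name)
    return cv2.projectPoints(np.array(P,float).reshape(-1,3),np.array(c["rvec"],float),np.array(c["tvec"],float),np.array(c["camera_matrix"],float),np.array(c["D"],float))[0].reshape(-1,2)
E
python3 - <<'E'
from h import *
for n in("scene","side"): cv2.imwrite(f"pics/{n}0.png",optics.get_image(n))
s=sensors.observe();print(s["position"],s["ee_rot"],s["force"],arm.nose_length)
for n in("scene","side"): print(n,ray(n,(320,200)))
E
```

```text
[0.14900618 0.60654971 0.24502616] [-3.77396780e-01 -3.11882379e+00  2.18908409e-03] [ 0.29134211  0.00642365 -0.44212203] 0.019
scene (array([1.03991582, 0.26284695, 0.79478144]), array([-0.53826104, -0.32078214, -0.77934195]))
side (array([-0.0522306 , -0.74843808,  0.91763612]), array([ 0.51361056,  0.58525326, -0.62744148]))
```

View pics/scene0.png

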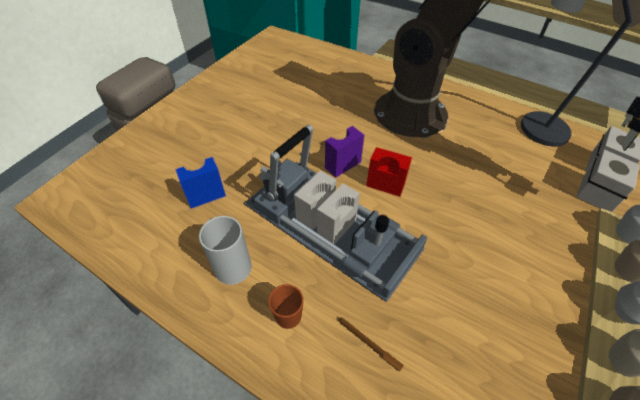

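View pics/side0.png

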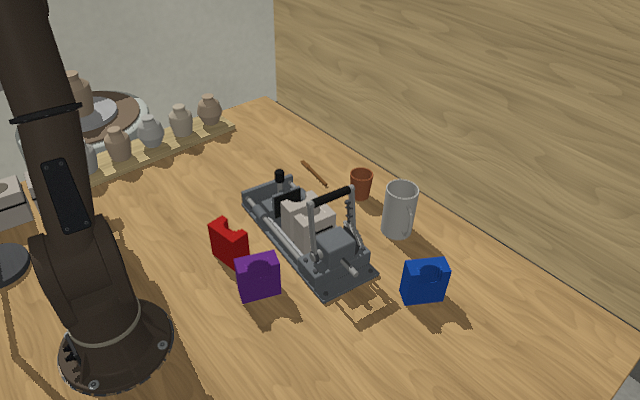

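The scene view shows the knob at about (381,225) and the crossbar from (276,152) to (308,129). The side view shows the knob at about (279,176) and the crossbar from (315,202) to (350,189). I'll measure both with dark masks.

Run:
```python
from h import *
roi={"scene":{"knob":(365,205,395,250),"bar":(265,120,318,162)},"side":{"knob":(268,164,290,188),"bar":(306,180,358,212)}}
C={}
for n in roi:
    im=cv2.imread(f"pics/{n}0.png")
    for k,(a,b,c,d) in roi[n].items():
        m=(im[b:d,a:c].max(2)<45).astype(np.uint8)
        N,L,S,cen=cv2.connectedComponentsWithStats(m)
        i=1+np.argmax(S[1:,4]);ct=cv2.findContours((L==i).astype(np.uint8),0,2)[0][0]
        r=cv2.minAreaRect(ct);C[n,k]=cen[i]+[a,b]
        bp=cv2.boxPoints(r)+[a,b]
        print(n,k,S[i],C[n,k].round(1),bp.round(1).tolist())
        if k=="bar":
            e=sorted([(bp[j]+bp[(j+1)%4])/2 for j in range(4) if np.linalg.norm(bp[j]-bp[(j+1)%4])<20],key=lambda q:q[0]);C[n,"e"]=e
for k in("knob","bar"): print(k,tri(ray("scene",C["scene",k]),ray("side",C["side",k])))
E=[]
# scene left end = far y ; side right end
for i in(0,1):
    for j in (0,1):
        p=tri(ray("scene",C["scene","e"][i]),ray("side",C["side","e"][j]));print(i,j,p)
```

```text
scene knob [ 10  11  14  16 178] [381.5 223.5] [[375.0, 216.0], [388.0, 216.0], [388.0, 231.0], [375.0, 231.0]]
scene bar [ 11   8  34  29 318] [292.9 141.3] [[275.2, 150.0], [305.0, 126.2], [310.4, 133.0], [280.7, 156.9]]
side knob [  7   5   9  14 109] [279.2 175.9] [[275.0, 169.0], [283.0, 169.0], [283.0, 182.0], [275.0, 182.0]]
side bar [  7   6  38  22 300] [331.5 195.8] [[311.9, 199.5], [348.2, 184.5], [351.3, 192.1], [315.0, 207.0]]
knob (array([0.56929678, 0.13842448, 0.13355371]), [np.float64(0.00011924972450068553), np.float64(0.00011924972450071559)])
bar (array([ 0.53995337, -0.11041296,  0.23085218]), [np.float64(0.002561636327832098), np.float64(0.0025616363278320865)])
0 0 (array([ 0.53592688, -0.11015814,  0.20256793]), [np.float64(0.036754307338303836), np.float64(0.036754307338303656)])
0 1 (array([ 0.59128453, -0.11646852,  0.23222381]), [np.float64(0.0038921961999150378), np.float64(0.0038921961999151193)])
1 0 (array([ 0.48916966, -0.1041668 ,  0.23036433]), [np.float64(0.0031670573432777756), np.float64(0.0031670573432777565)])
1 1 (array([ 0.54609266, -0.11045315,  0.26073999]), [np.float64(0.040152019901330924), np.float64(0.04015201990133094)])
```

Call:
arm_command:
  deltas: [0, 0, 0.078, 0.42, -0.468, 0, 50, 0, 0, 0.078, 0.42, -0.468, 0, 50, 0, 0, 0.078, 0.42, -0.468, 0, 50, 0, 0, 0.078, 0.42, -0.468, 0, 50, 0, 0, 0.078, 0.42, -0.468, 0, 50, 0, 0, 0.078, 0.42, -0.468, 0, 50, 0, 0, 0.078, 0.42, -0.468, 0, 50, 0, 0, 0.078, 0.42, -0.468, 0, 50, 0, 0, 0.078, 0.42, -0.468, 0, 50, 0, 0, 0.078, 0.42, -0.468, 0, 50, 0, 0, 0.078, 0.42, -0.468, 0, 50, 0, 0, 0.078, 0.42, -0.468, 0, 50, 0, 0, 0.078, 0.42, -0.468, 0, 50, 0, 0, 0.078, 0.42, -0.468, 0, 50, 0, 0, 0.078, 0.42, -0.468, 0, 50, 0, 0, 0.078, 0.42, -0.468, 0, 50]
  force: 30

```text
clock: 1.7
position: [0.5682, 0.1403, 0.2454]
ee_rot: [-0.183, -3.135, -0.001]
force: [-0.0, -0.4, -0.2]
width: 0.546
gripper_force: 0.0
```

Run:
```python
from h import *
s=sensors.observe();print(s["position"],s["ee_rot"],s["force"],s["width"])
print(cv2.Rodrigues(s["ee_rot"])[0].round(3))
print("TCP,knob top expected px",proj("wrist",[s["position"],[.569,.138,.15],[.54,-.111,.231]]))
cv2.imwrite("pics/w1.png",optics.get_image("wrist"))
```

```text
[0.5681899  0.14031368 0.24541307] [-1.83085341e-01 -3.13514194e+00 -7.95638332e-04] [-0.04683556 -0.35831806 -0.17078794] 0.5459092792239971
[[-0.993  0.116 -0.001]
 [ 0.116  0.993  0.001]
 [ 0.001  0.    -1.   ]]
TCP,knob top expected px [[ 316.8696139   267.41514914]
 [ 314.41237969  214.57547458]
 [-134.50846452  256.3578047 ]]
```

View pics/w1.png

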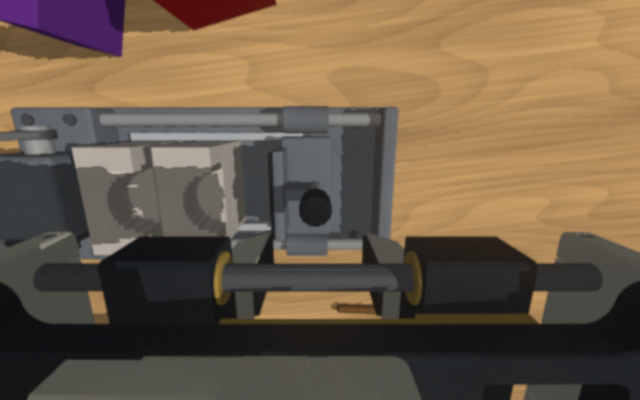

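The wrist view shows the knob's top at about (315,207), a jaw plate edge at column 273, mould_b's right top edge near 240, the seam near 153 and mould_a's left edge near 75.

Run:
```python
from h import *
im=cv2.imread("pics/w1.png")
m=(im[180:234,290:340].max(2)<32).astype(np.uint8)
N,L,S,c=cv2.connectedComponentsWithStats(m);i=1+np.argmax(S[1:,4]);print(S[i],c[i]+[290,180])
x0,y0,w,h=S[i,:4];print("knob top",onz("wrist",(x0+290+w/2,y0+180+w/2),.15),onz("wrist",(x0+290+w/2,y0+180+h-w/2),.15))
u=np.array([.116,.993])
for nm,px,z in(("jaw",(273,180),.102),("b right",(240,150),.122),("seam b",(155,155),.122),("seam a",(150,155),.122),("a left",(75,155),.122)):
    p=onz("wrist",px,z);print(nm,p.round(4),p[:2]@u)
print(np.array([.569,.138])@u, np.array([.54,-.111])@u)
g=cv2.resize(im[95:260,0:400],(800,330),interpolation=2);cv2.imwrite("pics/w1c.png",g)
```

```text
[ 11   9  28  36 426] [311.82159624 205.28169014]
knob top [0.55944923 0.13981694 0.15      ] [0.56609657 0.13903265 0.15      ]
jaw [0.5449 0.101  0.102 ] 0.16350701625583758
b right [0.5125 0.0802 0.122 ] 0.1390824417942888
seam b [0.5082 0.0063 0.122 ] 0.06524308718111663
seam a [0.5077 0.002  0.122 ] 0.06090527552807212
a left [ 0.5001 -0.0628  0.122 ] -0.004362500714396499
0.203038 -0.047583
```

View pics/w1c.png

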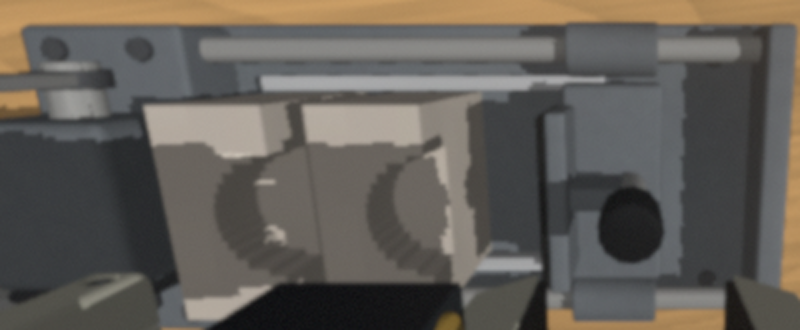

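The crop confirms a seam gap of roughly 17 mm and about 42 mm between the jaw and mould_b. The knob sits under the TCP to within a few mm, so I'll descend and grip it.

Call:
arm_command:
  deltas: [0, 0, 0, 0, -0.001, -0.05, 50, 0, 0, 0, 0, -0.001, -0.09, 50, 0, 0, 0, 0, -0.001, -0.11, 50, 0, 0, 0, 0, -0.001, -0.11, 50, 0, 0, 0, 0, -0.001, -0.11, 15, 0, 0, 0, 0, -0.001, -0.11, 15, 0, 0, 0, 0, -0.001, -0.11, 15, 0, 0, 0, 0, -0.001, -0.11, 15, 0, 0, 0, 0, -0.001, -0.11, 15]
  force: 25

```text
clock: 2.65
position: [0.5698, 0.1381, 0.1372]
ee_rot: [0.186, 3.134, 0.002]
force: [-1.3, 0.3, 6.4]
width: 0.296
gripper_force: 25.0
```

Call:
arm_command:
  deltas: [0, 0, 0, -0.0006, -0.005, 0.001, 15, 0, 0, 0, -0.0012, -0.01, 0.001, 15, 0, 0, 0, -0.0018, -0.015, 0.001, 15, 0, 0, 0, -0.0023, -0.02, 0.001, 15, 0, 0, 0, -0.0029, -0.025, 0.001, 15, 0, 0, 0, -0.0035, -0.03, 0.001, 15, 0, 0, 0, -0.0041, -0.035, 0.001, 15]

```text
clock: 3.35
position: [0.5661, 0.1062, 0.1373]
ee_rot: [0.182, 3.134, 0.006]
force: [4.5, 9.3, -6.5]
width: 0.301
gripper_force: 25.0
```

Call:
arm_command:
  deltas: [0, 0, 0, -0.0006, -0.005, 0, 15, 0, 0, 0, -0.0012, -0.01, 0, 15]

```text
clock: 3.55
position: [0.5649, 0.0962, 0.1373]
ee_rot: [0.182, 3.134, 0.006]
force: [4.3, 9.3, -6.4]
width: 0.301
gripper_force: 25.0
```

Call:
arm_command:
  deltas: [0, 0, 0, -0.0006, -0.005, 0, 15, 0, 0, 0, -0.0012, -0.01, 0, 15]

```text
clock: 3.75
position: [0.5638, 0.087, 0.1373]
ee_rot: [0.181, 3.133, 0.007]
force: [5.9, 13.0, -8.1]
width: 0.298
gripper_force: 25.0
```

Run:
```python
from h import *
im=optics.get_image("side");cv2.imwrite("pics/s2.png",cv2.resize(im[150:310,230:390],(640,640))[:600])
a=optics.get_image("scene");cv2.imwrite("pics/s2b.png",cv2.resize(a[110:310,235:435],(600,600),interpolation=2))
```

```text
(no output)
```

View pics/s2b.png

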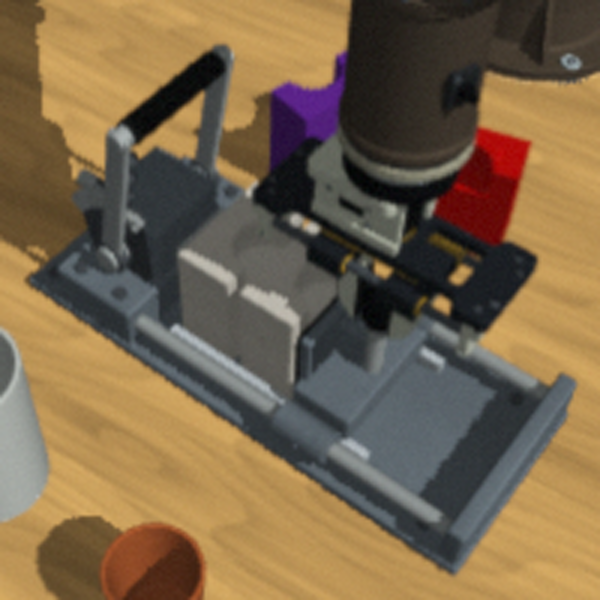

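The jaw is now at mould_b (force rose from 9 to 13 N), with the seam still open. I'll keep pushing in small steps and watch the force.

Call:
arm_command:
  deltas: [0, 0, 0, -0.0006, -0.005, -0.001, 15, 0, 0, 0, -0.0012, -0.01, -0.001, 15]

```text
clock: 4.05
position: [0.5628, 0.0782, 0.1372]
ee_rot: [0.179, 3.133, 0.01]
force: [2.0, 13.0, 3.6]
width: 0.301
gripper_force: 25.0
```

Call:
arm_command:
  deltas: [0, 0, 0, -0.0003, -0.003, 0, 15, 0, 0, 0, -0.0006, -0.005, 0, 15]

```text
clock: 4.25
position: [0.5622, 0.0729, 0.1372]
ee_rot: [0.18, 3.133, 0.009]
force: [2.2, 16.7, 1.7]
width: 0.299
gripper_force: 25.0
```

Call:
arm_command:
  deltas: [0, 0, 0, -0.0003, -0.003, 0, 15, 0, 0, 0, -0.0006, -0.005, 0, 15]

```text
clock: 4.45
position: [0.5617, 0.0688, 0.1372]
ee_rot: [0.178, 3.133, 0.011]
force: [2.3, 17.1, 1.4]
width: 0.297
gripper_force: 25.0
```

Run:
```python
from h import *
a=optics.get_image("scene")[170:250,285:345];b=optics.get_image("side")[180:290,270:380]
cv2.imwrite("pics/s3.png",np.hstack([cv2.resize(a,(390,520),interpolation=2),cv2.resize(b,(400,520),interpolation=2)]))
```

```text
(no output)
```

View pics/s3.png

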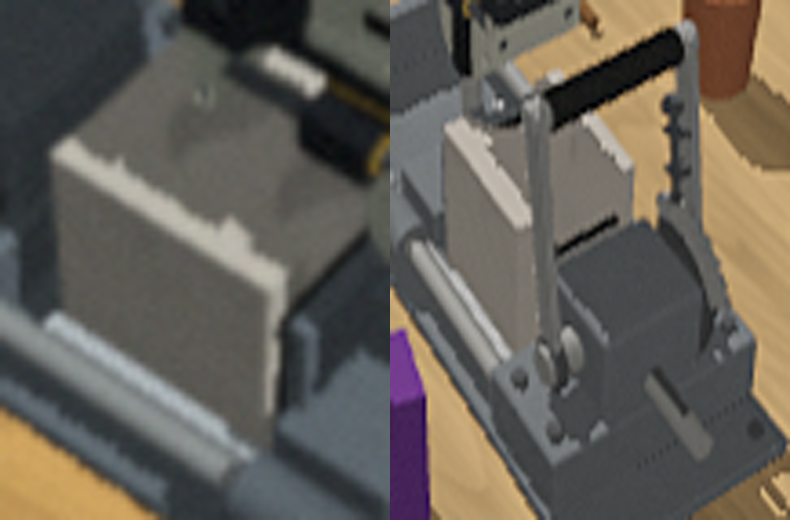

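The seam is now shut (left half, near (170,200)). The pad's black edge shows just behind mould_a, so I'll push on in small steps and look for the force rising from the pad spring.

Call:
arm_command:
  deltas: [0, 0, 0, -0.0002, -0.002, 0, 15, 0, 0, 0, -0.0004, -0.003, 0, 15]

```text
clock: 4.75
position: [0.5614, 0.0658, 0.1372]
ee_rot: [0.178, 3.133, 0.011]
force: [2.5, 16.3, 2.0]
width: 0.298
gripper_force: 25.0
```

Call:
arm_command:
  deltas: [0, 0, 0, -0.0002, -0.002, 0, 15, 0, 0, 0, -0.0004, -0.003, 0, 15]

```text
clock: 4.95
position: [0.5611, 0.0632, 0.1372]
ee_rot: [0.178, 3.133, 0.011]
force: [1.9, 18.4, 1.4]
width: 0.301
gripper_force: 25.0
```

Call:
arm_command:
  deltas: [0, 0, 0, -0.0002, -0.002, 0, 15, 0, 0, 0, -0.0004, -0.003, 0, 15]

```text
clock: 5.15
position: [0.5608, 0.0608, 0.1372]
ee_rot: [0.177, 3.132, 0.012]
force: [3.8, 20.2, 0.8]
width: 0.297
gripper_force: 25.0
```

The pad spring has engaged: about +0.7 N/mm, with roughly 5 mm of preload. I'll hold, release the knob, rise and move over the crossbar.

Call:
arm_command:
  deltas: [0, 0, 0, 0, 0, 0, 15, 0, 0, 0, 0, 0, 0, 15, 0, 0, 0, 0, 0, 0, 40, 0, 0, 0, 0, 0, 0, 40, 0, 0, 0, 0, 0, 0, 40, 0, 0, 0, 0, 0, 0.04, 40, 0, 0, 0, 0, 0, 0.09, 40, 0, 0, 0, 0, 0, 0.14, 60, 0, 0, 0, 0, 0, 0.17, 60, 0, 0, 0, 0, 0, 0.17, 60, 0, 0, 0, -0.007, -0.05, 0.17, 60, 0, 0, 0, -0.014, -0.1, 0.17, 60, 0, 0, 0, -0.021, -0.15, 0.17, 60, 0, 0, 0, -0.021, -0.172, 0.17, 60, 0, 0, 0, -0.021, -0.172, 0.17, 60, 0, 0, 0, -0.021, -0.172, 0.17, 60]

```text
clock: 6.75
position: [0.5373, -0.1186, 0.3049]
ee_rot: [-0.189, -3.134, -0.0]
force: [0.2, 0.6, -0.3]
width: 0.659
gripper_force: 0.0
```

Run:
```python
from h import *
s=sensors.observe();print(s["position"],s["ee_rot"],s["force"],s["width"])
print(proj("wrist",[s["position"],[.54,-.111,.231],[.489,-.104,.231],[.591,-.116,.231]]).round())
im=optics.get_image("wrist");a=optics.get_image("scene")[110:260,240:440]
cv2.imwrite("pics/w4raw.png",im)
cv2.imwrite("pics/w4.png",np.vstack([cv2.resize(im[:,:],(480,300)),cv2.resize(a,(480,300))[:300]]))
```

```text
[ 0.53725791 -0.11862284  0.30489943] [-1.88806908e-01 -3.13428733e+00 -6.82738966e-05] [ 0.17902985  0.64575757 -0.28883023] 0.6585382557451162
[[317. 267.]
 [328. 224.]
 [330. 154.]
 [329. 286.]]
```

View pics/w4.png

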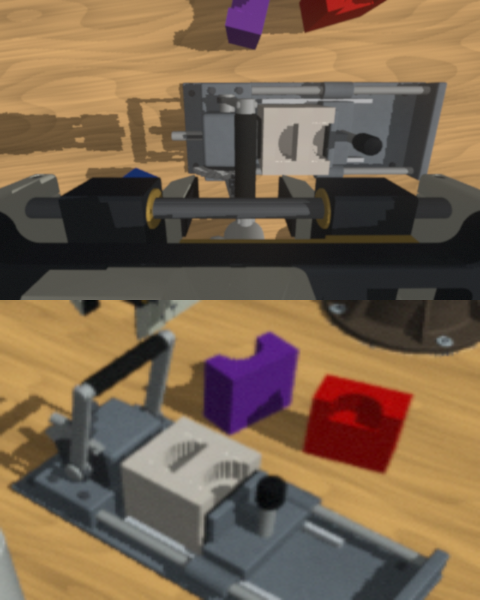

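The mould sits snug and upright, and the wrist view has the crossbar at column 327 where I expected it. The pivot bolts are at scene (271,196) and side (315,257); I'll cast those onto z = 0.08.

Run:
```python
from h import *
u=np.array([.117,.993])
for n,p in(("scene",(270.7,196)),("side",(315.4,256.6))):
    q=onz(n,p,.08);print(n,q.round(4),q[:2]@u)
im=cv2.imread("pics/w4raw.png")
m=(im[150:235,290:360].max(2)<40)
for r in (20,40,60): 
    c=np.where(m[r])[0]+290;print(r+150,c.min(),c.max(),len(c)); print(onz("wrist",(c.mean(),r+150),.228)[:2]@u)
print(np.array([.54,-.111])@u)
```

```text
scene [ 0.5998 -0.1426  0.08  ] -0.07145560646848405
side [ 0.4803 -0.1305  0.08  ] -0.07341577442351362
170 314 346 15
-0.048514649938081925
190 314 346 16
-0.048308254603146014
210 314 326 13
-0.05091234403790252
-0.04704299999999999
```

Call:
arm_command:
  deltas: [0, 0, 0, 0.002, 0.007, -0.04, 60, 0, 0, 0, 0.002, 0.007, -0.077, 60, 0, 0, 0, 0.002, 0.007, -0.077, 60, 0, 0, 0, 0.002, 0.007, -0.077, 60]

```text
clock: 7.25
position: [0.54, -0.1102, 0.2291]
ee_rot: [-0.184, -3.135, -0.0]
force: [0.0, -0.1, 0.1]
width: 0.653
gripper_force: 0.0
```

Call:
arm_command:
  deltas: [0, 0, 0, 0, 0, -0.001, 12, 0, 0, 0, 0, 0, -0.001, 12, 0, 0, 0, 0, 0, -0.001, 12, 0, 0, 0, 0, 0, -0.001, 12, 0, 0, 0, 0, 0, -0.001, 12, 0, 0, 0, 0, 0, -0.001, 12]
  force: 25

```text
clock: 7.85
position: [0.5401, -0.111, 0.228]
ee_rot: [0.186, 3.136, 0.0]
force: [-0.8, 1.1, 0.7]
width: 0.23
gripper_force: 25.0
```

```bash
cat > arc.py <<'E'
from h import *
u=np.array([.117,.993]);s=sensors.observe();p=s["position"];pu=-.0724
U=p[:2]@u; th=np.arctan2(-(U-pu),p[2]-.08);print(s["clock"],p.round(4),"u",U.round(4),"th",th.round(3),"r",np.hypot(U-pu,p[2]-.08).round(4),"F",s["force"].round(1),"Fu",(s["force"][:2]@u).round(1),s["width"]*91.8)
E
python3 - <<'E'
from arc import *
for t in np.arange(-.16,.95,.04):
    d=-.15*np.sin(t)+.0249; print(round(t,2),(d*u).round(4),round(.15*np.cos(t)-.1479,4))
E
```

```text
7.85 [ 0.5401 -0.111   0.228 ] u -0.0471 th -0.17 r 0.1501 F [-0.8  1.1  0.7] Fu 1.0 21.107466915945327
-0.16 [0.0057 0.0485] 0.0002
-0.12 [0.005  0.0426] 0.001
-0.08 [0.0043 0.0366] 0.0016
-0.04 [0.0036 0.0307] 0.002
0.0 [0.0029 0.0247] 0.0021
0.04 [0.0022 0.0188] 0.002
0.08 [0.0015 0.0128] 0.0016
0.12 [0.0008 0.0069] 0.001
0.16 [0.0001 0.001 ] 0.0002
0.2 [-0.0006 -0.0049] -0.0009
0.24 [-0.0013 -0.0107] -0.0022
0.28 [-0.0019 -0.0164] -0.0037
0.32 [-0.0026 -0.0221] -0.0055
0.36 [-0.0033 -0.0277] -0.0075
0.4 [-0.0039 -0.0333] -0.0097
0.44 [-0.0046 -0.0387] -0.0122
0.48 [-0.0052 -0.0441] -0.0149
0.52 [-0.0058 -0.0493] -0.0177
0.56 [-0.0064 -0.0544] -0.0208
0.6 [-0.007  -0.0594] -0.0241
0.64 [-0.0076 -0.0642] -0.0276
0.68 [-0.0081 -0.0689] -0.0313
0.72 [-0.0087 -0.0735] -0.0351
0.76 [-0.0092 -0.0779] -0.0392
0.8 [-0.0097 -0.0821] -0.0434
0.84 [-0.0102 -0.0862] -0.0478
0.88 [-0.0106 -0.0901] -0.0523
0.92 [-0.011  -0.0938] -0.057
```

Call:
arm_command:
  deltas: [0, 0, 0, -0.0006, -0.005, 0.0008, 12, 0, 0, 0, -0.0012, -0.01, 0.0014, 12, 0, 0, 0, -0.0018, -0.015, 0.0018, 12, 0, 0, 0, -0.0024, -0.02, 0.002, 12, 0, 0, 0, -0.0029, -0.025, 0.0021, 12, 0, 0, 0, -0.0035, -0.03, 0.002, 12]

```text
clock: 8.45
position: [0.5369, -0.1383, 0.2301]
ee_rot: [0.182, 3.136, 0.006]
force: [0.9, 16.5, 7.7]
width: 0.23
gripper_force: 25.0
```

```bash
python3 arc.py
```

```text
8.45 [ 0.5369 -0.1383  0.2301] u -0.0745 th 0.014 r 0.1501 F [ 0.9 16.5  7.7] Fu 16.5 21.125475813595106
```

Call:
arm_command:
  deltas: [0, 0, 0, 0, 0, 0, 12, 0, 0, 0, 0, 0, 0, 12]

```text
clock: 8.65
position: [0.5367, -0.1401, 0.2301]
ee_rot: [0.184, 3.136, 0.003]
force: [-0.5, 6.9, 5.2]
width: 0.229
gripper_force: 25.0
```

```bash
python3 arc.py
python3 - <<'E'
from h import *
b=optics.get_image("side")[150:290,270:410]; a=optics.get_image("scene")[110:210,230:330]
cv2.imwrite("pics/s5.png",np.hstack([cv2.resize(a,(400,400)),cv2.resize(b,(400,400))]))
E
```

```text
8.65 [ 0.5367 -0.1401  0.2301] u -0.0763 th 0.026 r 0.1502 F [-0.5  6.9  5.2] Fu 6.8 21.04517554033943
```

View pics/s5.png

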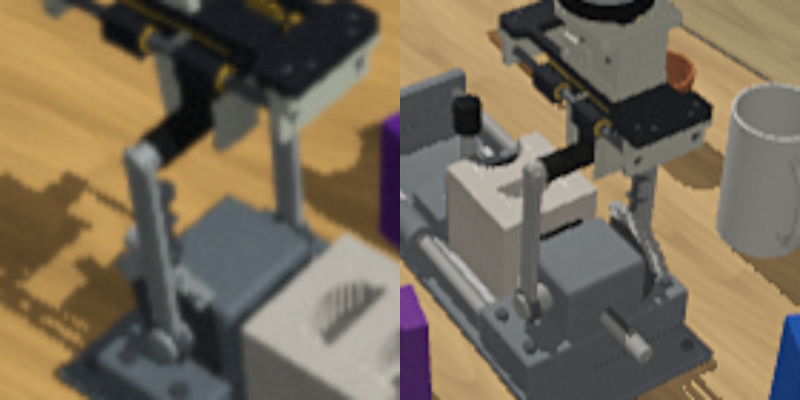

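The lever is nearly upright (θ about 0.03), and the force fell to 7 N once the arm stopped, so most of it was speed-related. I'll go slowly in 0.04 rad steps.

Call:
arm_command:
  deltas: [0, 0, 0, -0.0003, -0.0025, 0, 12, 0, 0, 0, -0.0006, -0.005, -0.0003, 12, 0, 0, 0, -0.0008, -0.007, -0.0005, 12, 0, 0, 0, -0.0008, -0.007, -0.0005, 12]

```text
clock: 9.15
position: [0.536, -0.1459, 0.2298]
ee_rot: [0.183, 3.136, 0.005]
force: [-1.2, 8.5, 7.3]
width: 0.23
gripper_force: 25.0
```

Call:
arm_command:
  deltas: [0, 0, 0, -0.0003, -0.003, -0.0003, 12, 0, 0, 0, -0.0007, -0.006, -0.0006, 12, 0, 0, 0, -0.0007, -0.006, -0.0006, 12]

```text
clock: 9.45
position: [0.5356, -0.1497, 0.2295]
ee_rot: [0.18, 3.136, 0.01]
force: [-1.2, 17.1, 12.3]
width: 0.234
gripper_force: 25.0
```

Call:
arm_command:
  deltas: [0, 0, 0, -0.0003, -0.003, -0.0004, 12, 0, 0, 0, -0.0007, -0.0059, -0.0008, 12, 0, 0, 0, -0.0007, -0.0059, -0.0008, 12]

```text
clock: 9.75
position: [0.5343, -0.1601, 0.2283]
ee_rot: [0.186, 3.136, 0.001]
force: [0.2, 2.3, 2.6]
width: 0.232
gripper_force: 25.0
```

Call:
arm_command:
  deltas: [0, 0, 0, -0.0003, -0.003, -0.0005, 12, 0, 0, 0, -0.0007, -0.0059, -0.0011, 12, 0, 0, 0, -0.0007, -0.0059, -0.0011, 12]

```text
clock: 10.05
position: [0.5337, -0.1657, 0.2272]
ee_rot: [0.186, 3.136, 0.001]
force: [-0.7, 4.6, 5.8]
width: 0.233
gripper_force: 25.0
```

```bash
python3 arc.py
```

```text
10.05 [ 0.5337 -0.1657  0.2272] u -0.1021 th 0.199 r 0.1502 F [-0.7  4.6  5.8] Fu 4.4 21.404485892146734
```

First click felt near 0.15 (17 N dropping to 2 N). On to the second.

Call:
arm_command:
  deltas: [0, 0, 0, -0.0003, -0.003, -0.0006, 12, 0, 0, 0, -0.0007, -0.0058, -0.0014, 12, 0, 0, 0, -0.0007, -0.0058, -0.0014, 12]

```text
clock: 10.35
position: [0.5331, -0.1708, 0.2261]
ee_rot: [0.185, 3.136, 0.003]
force: [-1.5, 6.3, 8.3]
width: 0.23
gripper_force: 25.0
```

Call:
arm_command:
  deltas: [0, 0, 0, -0.0003, -0.003, -0.0007, 12, 0, 0, 0, -0.0007, -0.0058, -0.0016, 12, 0, 0, 0, -0.0007, -0.0058, -0.0016, 12]

```text
clock: 10.65
position: [0.5325, -0.1762, 0.2247]
ee_rot: [0.184, 3.135, 0.004]
force: [-2.4, 7.6, 11.0]
width: 0.231
gripper_force: 25.0
```

Call:
arm_command:
  deltas: [0, 0, 0, -0.0003, -0.003, -0.0009, 12, 0, 0, 0, -0.0007, -0.0057, -0.0018, 12, 0, 0, 0, -0.0007, -0.0057, -0.0018, 12]

```text
clock: 10.95
position: [0.5316, -0.183, 0.2226]
ee_rot: [0.185, 3.135, 0.001]
force: [0.2, 2.0, 3.5]
width: 0.229
gripper_force: 25.0
```

Call:
arm_command:
  deltas: [0, 0, 0, -0.0003, -0.003, -0.001, 12, 0, 0, 0, -0.0007, -0.0056, -0.002, 12, 0, 0, 0, -0.0007, -0.0056, -0.002, 12]

```text
clock: 11.25
position: [0.5308, -0.1897, 0.2203]
ee_rot: [0.187, 3.135, -0.001]
force: [0.8, -0.5, 1.7]
width: 0.234
gripper_force: 25.0
```

Call:
arm_command:
  deltas: [0, 0, 0, -0.0003, -0.003, -0.0011, 12, 0, 0, 0, -0.0006, -0.0055, -0.0022, 12, 0, 0, 0, -0.0006, -0.0055, -0.0022, 12]

```text
clock: 11.55
position: [0.5303, -0.1948, 0.2182]
ee_rot: [0.186, 3.135, -0.0]
force: [0.1, 1.3, 5.7]
width: 0.233
gripper_force: 25.0
```

```bash
python3 arc.py
```

```text
11.55 [ 0.5303 -0.1948  0.2182] u -0.1314 th 0.403 r 0.1502 F [0.1 1.3 5.7] Fu 1.3 21.392026624266688
```

Second click felt at about 0.32. On to the third.

Call:
arm_command:
  deltas: [0, 0, 0, -0.0003, -0.0028, -0.0012, 12, 0, 0, 0, -0.0006, -0.0055, -0.0025, 12, 0, 0, 0, -0.0006, -0.0055, -0.0025, 12]

```text
clock: 11.85
position: [0.5297, -0.1998, 0.2159]
ee_rot: [0.186, 3.135, 0.001]
force: [-1.2, 3.6, 7.9]
width: 0.231
gripper_force: 25.0
```

Call:
arm_command:
  deltas: [0, 0, 0, -0.0003, -0.0027, -0.0013, 12, 0, 0, 0, -0.0006, -0.0054, -0.0027, 12, 0, 0, 0, -0.0006, -0.0054, -0.0027, 12]

```text
clock: 12.15
position: [0.5291, -0.205, 0.2133]
ee_rot: [0.185, 3.136, 0.001]
force: [-1.6, 2.3, 8.3]
width: 0.227
gripper_force: 25.0
```

Call:
arm_command:
  deltas: [0, 0, 0, -0.0003, -0.0026, -0.0014, 12, 0, 0, 0, -0.0006, -0.0052, -0.0029, 12, 0, 0, 0, -0.0006, -0.0052, -0.0029, 12]

```text
clock: 12.45
position: [0.5283, -0.2108, 0.2101]
ee_rot: [0.186, 3.135, -0.0]
force: [-0.3, -0.1, 2.2]
width: 0.231
gripper_force: 25.0
```

Call:
arm_command:
  deltas: [0, 0, 0, -0.0003, -0.0025, -0.0015, 12, 0, 0, 0, -0.0006, -0.0051, -0.0031, 12, 0, 0, 0, -0.0006, -0.0051, -0.0031, 12]

```text
clock: 12.75
position: [0.5277, -0.2166, 0.2066]
ee_rot: [0.187, 3.136, -0.002]
force: [0.9, -1.4, 2.1]
width: 0.227
gripper_force: 25.0
```

Call:
arm_command:
  deltas: [0, 0, 0, -0.0003, -0.0025, -0.0016, 12, 0, 0, 0, -0.0006, -0.005, -0.0033, 12, 0, 0, 0, -0.0006, -0.005, -0.0033, 12]

```text
clock: 13.05
position: [0.5271, -0.2211, 0.2035]
ee_rot: [0.187, 3.136, -0.0]
force: [-0.5, 0.5, 5.3]
width: 0.234
gripper_force: 25.0
```

```bash
python3 arc.py
```

```text
13.05 [ 0.5271 -0.2211  0.2035] u -0.1579 th 0.605 r 0.1502 F [-0.5  0.5  5.3] Fu 0.4 21.436050761422873
```

Third click felt at about 0.52. Now the fourth, stopping near 0.76 to check.

Call:
arm_command:
  deltas: [0, 0, 0, -0.0003, -0.0024, -0.0017, 12, 0, 0, 0, -0.0006, -0.0048, -0.0035, 12, 0, 0, 0, -0.0006, -0.0048, -0.0035, 12]

```text
clock: 13.35
position: [0.5266, -0.2256, 0.2003]
ee_rot: [0.186, 3.135, 0.0]
force: [-1.1, 2.2, 7.7]
width: 0.234
gripper_force: 25.0
```

Call:
arm_command:
  deltas: [0, 0, 0, -0.0003, -0.0023, -0.0018, 12, 0, 0, 0, -0.0006, -0.0047, -0.0037, 12, 0, 0, 0, -0.0006, -0.0047, -0.0037, 12]

```text
clock: 13.65
position: [0.5261, -0.2302, 0.1967]
ee_rot: [0.186, 3.135, 0.0]
force: [-1.1, 1.9, 8.3]
width: 0.236
gripper_force: 25.0
```

Call:
arm_command:
  deltas: [0, 0, 0, -0.0003, -0.0022, -0.0019, 12, 0, 0, 0, -0.0005, -0.0045, -0.0038, 12, 0, 0, 0, -0.0005, -0.0045, -0.0038, 12]

```text
clock: 13.95
position: [0.5254, -0.2355, 0.1923]
ee_rot: [0.187, 3.135, -0.002]
force: [1.9, -2.1, -1.4]
width: 0.228
gripper_force: 25.0
```

Call:
arm_command:
  deltas: [0, 0, 0, -0.0003, -0.0022, -0.002, 12, 0, 0, 0, -0.0005, -0.0044, -0.0041, 12, 0, 0, 0, -0.0005, -0.0044, -0.0041, 12]

```text
clock: 14.25
position: [0.5249, -0.2399, 0.188]
ee_rot: [0.187, 3.136, -0.002]
force: [0.3, -2.4, 2.3]
width: 0.23
gripper_force: 25.0
```

```bash
python3 arc.py
```

```text
14.25 [ 0.5249 -0.2399  0.188 ] u -0.1768 th 0.768 r 0.1503 F [ 0.3 -2.4  2.3] Fu -2.4 21.15698929374829
```

Fourth click felt (8 N dropping to about 0); the lever is at about 0.77. I'll settle and take one last look.

Call:
arm_command:
  deltas: [0, 0, 0, 0, 0, 0, 12, 0, 0, 0, 0, 0, 0, 12, 0, 0, 0, 0, 0, 0, 12, 0, 0, 0, 0, 0, 0, 12, 0, 0, 0, 0, 0, 0, 12]

```text
clock: 14.75
position: [0.5249, -0.2398, 0.1881]
ee_rot: [0.187, 3.136, -0.002]
force: [0.9, -5.7, -0.0]
width: 0.231
gripper_force: 25.0
```

```bash
python3 arc.py
python3 - <<'E'
from h import *
b=optics.get_image("side")[170:300,240:370]; a=optics.get_image("scene")[140:270,240:370]
cv2.imwrite("pics/s6.png",np.hstack([cv2.resize(a,(400,400)),cv2.resize(b,(400,400))]))
E
```

```text
14.75 [ 0.5249 -0.2398  0.1881] u -0.1768 th 0.768 r 0.1503 F [ 0.9 -5.7 -0. ] Fu -5.6 21.242582157226778
```

View pics/s6.png

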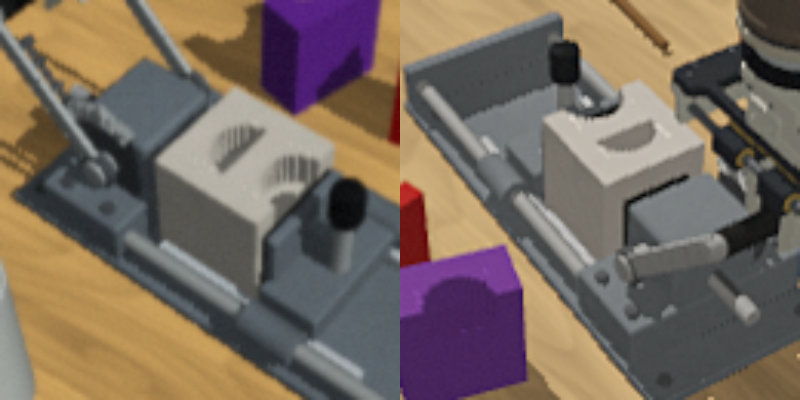

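The final picture shows the seam shut, both halves upright, the jaw and pad in contact, and the lever pulled over with its crossbar still gripped. I'm handing in.

```bash
python3 -c "
from cell import arm;print(arm.sign_off())"
```

```text
the job is handed in; nothing more can be done
None
```

I handed the job in at about 15 s with no verdict shown: the mould is shut and snug with both halves upright, and the lever is at its fourth click (about 0.77 rad by my estimate) with the crossbar still gripped at 25 N.

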